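Lock the spindle on the tool-repair stand

TASK

Lock the spindle of the gearbox stand: push the upright pin on the slotted disc round with a fingertip until one of the disc's two slots (either one) lines up with the lock bar, then push the bar by its upright tab fully home into that slot. Only push, gently, with the fingers; do not grip or lift the disc or the bar, and leave the loose battery, socket, cup and spanner where they are. Finish with the robot clear of everything.

Things in the scene. Friction and masses are not known exactly. Their poses are not given: they have to be found in the camera images.
- stand: Spindle-lock stand, fixed: dark base plate (x -185 to +65, 120 wide, 10 mm high) with a round green gear housing under the disc and a green guide block. Origin on the bench top straight below the disc's axis, z up. The guide runs from the disc along the stand's -x; the bar is pushed in along +x.
- guide_end (a point): Outer end of the guide on its centre line, on its floor 58 mm above the bench, 176 mm from the disc's axis. The guide starts 54 mm from the axis, is 44 mm wide, and has rails 65 mm high (above the bench) 8.5 mm to either side of its centre line. Two straps cross over the bar 57-65 and 75-83 mm from the axis, tops 74 mm above the bench.
- axis_top (a point): Point on the disc's axis level with the disc's flat top, 70 mm above the bench. A spindle stub 9 mm in radius stands 10 mm (thin tip 15 mm) above it.
- lock_disc (a joint): Turn of the steel disc (96 mm diameter, 14 mm thick, top 70 mm above the bench), rad, counter-clockwise from above. Two opposite rim slots, 18 mm wide, bottoms 25 mm from the axis: one faces the bar at 0, the other at 3.14 (stops at -0.5 and 3.64). Stiff (3 to 4 N at the pin), stays where left. Starts out of line, 0.45 to 2.69.
- pin_mid (a point): Middle of the upright steel pin on the disc: 12 mm in diameter, standing 35 mm above the disc's top (to 105 mm above the bench), 36 mm from the axis, a quarter turn from both slots. With the disc at 0 it is on the stand's -y side, at 1.57 on its +x side (away from the bar), at 3.14 on its +y side.
- lock_bar: Lock bar, loose but captive in the guide: flat steel 80 x 14 x 10 mm with a rounded nose, about 0.2 kg. Origin at the middle of its underside; x points to its nose (towards the disc), z up. Slides freely (1 to 3 N). The disc's rim stops it unless a slot is in line within about 2 mm; the round nose centres a slightly misaligned slot.
- bar_nose (a point): Foremost point of the bar's rounded nose, half-way up the bar. Starts 53 to 67 mm from the disc's axis; fully home it rests against the slot bottom, 25 mm from the axis.
- tab_mid (a point): Middle of the bar's upright tab, which is 10 mm thick along the bar, 24 mm wide and rises from 68 to 102 mm above the bench. It stands 74 mm behind the nose, and this point is 85 mm above the bench. There is free room behind it.
- battery: Bystander: loose black tool battery 75 x 60 x 59 mm. Origin at the centre of its underside.
- socket: Bystander: loose steel socket, a tube 32 mm in diameter and 40 mm high, upright. Origin at the centre of its underside.
- screw_cup: Bystander: loose steel cup 68 mm across and 55 mm high. Origin at the centre of its underside.
- spanner: Bystander: loose flat spanner lying on the bench. Origin under its middle.
Things that resemble listed ones, but are neither listed nor needed, are in the scene too. Of the things like the lock_bar, leave any that is orange or red; of the rest the larger one is meant.

How it is judged:
On the way, in this order (a step that is already met when the one before it is completed fails the run):
1. a slot of the disc is turned in line with the bar ((value of joint lock_disc between -0.15 and 0.15 rad or value of joint lock_disc between 2.9916 and 3.2916 rad)), for 0.2 s.
2. the bar is pushed home into the slot (x of bar_nose in the frame of stand above -0.029 m), for 0.2 s.
At the end, for the whole second after the job is handed in: The bar's nose is within 4 mm of the slot's bottom, on the guide's centre line within 4 mm and level in the guide, the bar is at rest, and the disc is within 0.13 rad of a lined-up position (0 or 3.14) (x of bar_nose in the frame of stand between -0.029 and -0.021 m and y of bar_nose in the frame of stand between -0.004 and 0.004 m and z of bar_nose in the frame of stand between 0.06 and 0.066 m and linear speed of lock_bar below 0.01 m/s and (value of joint lock_disc between -0.13 and 0.13 rad or value of joint lock_disc between 3.0116 and 3.2716 rad)); the robot touches nothing.
It fails at once if the bar is lifted or pulled out of its guide (z of lock_bar in the frame of stand above 0.066 m or angle between lock_bar's own z axis and vertical above 0.2 rad or x of bar_nose in the frame of stand below -0.082 m).
It fails at once if the bar is gripped or pushed harder than 40 N (contact force between the fingers and lock_bar above 40 N).
It fails at once if the pin or disc is gripped or pushed harder than 40 N (contact force between the fingers and stand above 40 N).
It fails at once if a bystander is moved more than 15 mm (distance of any of battery, socket, screw_cup, spanner from where it was at the start of the episode above 0.015 m).
It also fails if it takes over 64 s, if anything falls off the work surface, if the arm or the gripper's body presses on something with over 40 N, if the wrist force passes 120 N, or if a joint passes its speed limit or range.

ROBOT

A 6-joint arm with a two-finger parallel gripper is mounted at the origin on the work surface. World frame = base frame: x ahead of the robot, y to its left, z up, the work surface at z = 0. Lengths are in m, angles in rad, forces in N, time in s.
With the tool pointing down it reaches from about 0.225 to 0.875 m from the base axis. Payload 3.4 kg.
Tool frame: the origin (TCP) lies between the finger pads; the fingertips stand 25 mm ahead of it and the grasp point (between the pads) lies 6 mm ahead of it (robot.nose_length is the distance from the TCP to the fingertips, in m); z points along the fingers, y is the direction in which the jaws open and shut (so a half turn about z gives the same grasp; the last joint's range is limited). The gripper opens to 85 mm and grips with 20 to 120 N. Pads are 22 mm wide; open, the fingers measure 114 mm over their backs; the gripper's body (76 mm by 85 mm) begins 54 mm behind the grasp point. The pads swing forward as they close: fully open they stand 13 mm farther back than shut.
Start: joints at [0.983, 0.276, 1.505, -0, 1.361, -0.121], TCP at [0.259, 0.514, 0.256] pointing down, gripper open.
Joint ranges: [-2.89, 2.89], [-0.75, 2.08], [0.22, 2.7], [-1.18, 4.32], [0.11, 2.71], [-2.7, 2.7]. Speed limits (rad/s): [2.57, 2.57, 3.14, 3.14, 3.14, 3.14].

INTERFACE

Orientations are given as a unit quaternion [w, x, y, z].
In Python, from workcell import sensors, camera, camera_params, workorder, trace, robot gives the robot as it stands. The module is installed in compiled form; this text tells all that it offers.
- The arm moves only by the tool carry_out, never from a script. Its argument "steps" is a list of rows, each a list of 7 numbers: the shift along the tool's x, y, z in m, then the turn, a rotation vector about the tool's x, y, z in degrees, then the finger opening in m, from 0 to 0.0854. A call has exactly 5 rows; each row is the pose to reach, as a shift and turn from the pose commanded when the call began, along the tool's axes at that moment; what a row does not reach only later rows make up. A row lasts 1/8 s, in which the tool goes at most 62.5 mm and 10.7 degrees, less where a joint would pass 70% of its speed; a pose out of reach is approached as far as the arm can. A call with a gripper value outside its range is refused whole. The fingers move at their own pace and stop on an object; "grip_force" is the grip in N (left out, the last holds). Time passes only in rows, so rows that repeat a pose let the fingers close, or fill a call up. It gives the time, the measured TCP pose, the force and the opening at its end, in the units of the state.
- sensors.read_state(): the state, without advancing time (a new reading comes with each control period).
- camera(name): name is "scene" or "top" or "wrist"; returns (picture, depth): 480x640x3 uint8, red, green, blue; 480x640 float32, m along the optical axis (not along the pixel's ray), 0 where there is no reading.
- camera_params(name): a dict with "vfov" (degrees; the focal length in pixels is half the picture's height over the tangent of half this angle, whatever the lens; pixels are square), "cx", "cy" (the principal point, pixels), "rvec" (rotation vector, rad) and "tvec" (3), from world to camera coordinates, as OpenCV has them. Camera axes: x right, y down, z forward; pixel columns grow to the right and rows downward; lengths in m; the calibration is good to about 2 mm. A picture is of the moment at which its call begins: read the wrist's pose just before it. camera_params takes no time and is no camera call; for the wrist camera it gives the pose at the moment of the call.
- workorder.hand_in(): hands the job in, once; it reports no verdict.
Trained networks look in the newest picture that a camera, given by its name, has taken for a name from the list of things; names that differ only in an ending like _2 or _b are one class to them, and where a whole thing is asked for, a point or a joint stands for the part that bears it (a point fixed in the world has none). Each returns a list of dicts, best first, with "score" (0 to 1); they miss things now and then, are a little off and sometimes report something else, mostly with a low value. They report only what shows in the picture. A call takes as long as a camera call. They do not tell look-alikes from the thing itself.
- trace(camera, thing): "region" (480x640 bool, what is visible of it) and "centre" ([row, column] in pixels, amid what is visible of it).
The state is a dict: "clock": time; "joints": joint angles; "dq": joint speeds; "joint_torque": joint torques, N m; "ee_pos": TCP position; "tcp_rot": TCP orientation; "wrist_force": force on the tool from outside, world axes, zero at the start; "moment": the same for the moment, N m; "gripper_width": opening from 0.0 (shut) to 1.0 (fully open).
Only numpy, scipy, OpenCV 4.12 (cv2) and the standard library are available. Lean on these libraries where they do the work, as an engineer would, in place of code of your own. Each camera call takes 0.05 s, during which the arm holds its last target.

## Working session

There is one attempt and no reset: what is moved stays moved. The work goes in short steps, Python scripts to look and compute and a tool call to move; the robot and the scene stay as the last step left them, time stands still between calls to the robot, and variables do not carry over. Pictures are saved under pics/ and viewed, and the job is handed in when it is done.

Besides the shell and the picture viewer there is one more tool, called by a JSON object that holds its "method" and its "body". carry_out: Moves the arm, as the interface text tells. Its arguments: {"type":"object","properties":{"steps":{"type":"array","items":{"type":"array","items":{"type":"number"}}},"grip_force":{"type":"number"}},"required":["steps"]}

```bash
mkdir -p pics; cat > h.py <<'E'
import numpy as np, cv2
from workcell import sensors, camera, camera_params, workorder, trace, robot
def K(p):
    f=240/np.tan(np.radians(p['vfov'])/2); return np.array([[f,0,p['cx']],[0,f,p['cy']],[0,0,1]])
def Rt(p): return cv2.Rodrigues(np.array(p['rvec'],float))[0], np.array(p['tvec'],float)
def proj(p,X):
    R,t=Rt(p); c=np.atleast_2d(X)@R.T+t; u=c@K(p).T; return u[:,:2]/u[:,2:]
def cloud(p,d):
    R,t=Rt(p); v,u=np.mgrid[:480,:640]; k=K(p)
    c=np.stack([(u-k[0,2])/k[0,0]*d,(v-k[1,2])/k[1,1]*d,d],-1)
    return (c-t)@R
def save(n,im): cv2.imwrite('pics/'+n,cv2.cvtColor(im,cv2.COLOR_RGB2BGR))
E
python3 - <<'E'
from h import *
for n in('scene','top'):
    p=camera_params(n); im,d=camera(n); save(n+'1.png',im); np.savez('/tmp/'+n,im=im,d=d); print(n,p,(d==0).mean())
    for th in('lock_bar','lock_disc','pin_mid','tab_mid','stand'):
        for r in trace(n,th)[:4]: 
            m=r['region']; X=cloud(p,d)[m&(d>0)]; print(th,r['score'],r['centre'],m.sum(),np.median(X,0).round(3) if len(X) else None)
s=sensors.read_state(); print(s['clock'],s['ee_pos'],s['tcp_rot'])
E
```

```text
scene {'vfov': 53.41672759051911, 'cx': 322.02707579756583, 'cy': 241.38502761718613, 'rvec': array([ 2.34055679,  0.62269321, -0.25636383]), 'tvec': array([-0.46227463, -0.15848047,  1.09073816])} 0.00404296875
lock_bar 0.65 [315.7, 242.8] 323 [ 0.482 -0.173  0.007]
lock_bar 0.65 [202.2, 357.9] 363 [0.525 0.166 0.01 ]
lock_bar 0.64 [236.7, 286.1] 389 [ 0.482 -0.033  0.069]
lock_disc 0.83 [255.4, 359.1] 1958 [ 0.606 -0.007  0.07 ]
pin_mid 0.58 [250.2, 358.8] 1919 [ 0.607 -0.007  0.07 ]
tab_mid 0.89 [273.8, 199.2] 348 [ 0.361 -0.146  0.008]
tab_mid 0.85 [238.1, 286.8] 395 [ 0.48  -0.033  0.07 ]
tab_mid 0.74 [205.1, 356.4] 325 [0.528 0.166 0.01 ]
tab_mid 0.65 [315.0, 247.8] 274 [ 0.484 -0.173  0.008]
stand 0.57 [266.0, 332.6] 7646 [ 0.571 -0.037  0.029]
top {'vfov': 44.36770178164442, 'cx': 313.27552352905053, 'cy': 241.6732006913474, 'rvec': array([ 2.13693173, -2.10030336,  0.21025315]), 'tvec': array([-0.01017197,  0.54998302,  1.2137787 ])} 0.004069010416666667
lock_bar 0.81 [256.7, 237.1] 228 [0.521 0.166 0.012]
lock_bar 0.58 [265.7, 327.3] 309 [ 0.497 -0.028  0.07 ]
lock_disc 0.89 [216.8, 311.7] 1312 [0.601 0.003 0.071]
lock_disc 0.19 [274.6, 166.7] 1144 [0.475 0.311 0.048]
pin_mid 0.78 [217.6, 311.2] 1425 [0.602 0.002 0.071]
pin_mid 0.47 [243.9, 319.3] 5653 [ 0.543 -0.013  0.015]
tab_mid 0.75 [268.0, 325.4] 234 [ 0.493 -0.028  0.07 ]
tab_mid 0.61 [333.7, 379.3] 149 [ 0.358 -0.149  0.009]
tab_mid 0.56 [256.7, 239.0] 277 [0.52  0.166 0.012]
tab_mid 0.48 [287.7, 479.8] 741 [ 0.469 -0.37   0.008]
stand 0.91 [246.0, 318.3] 5751 [ 0.541 -0.013  0.015]
0.6 [0.25876324 0.51351375 0.25633332] [5.86592818e-06 2.31278888e-01 9.72887493e-01 4.62591435e-05]
```

View pics/scene1.png

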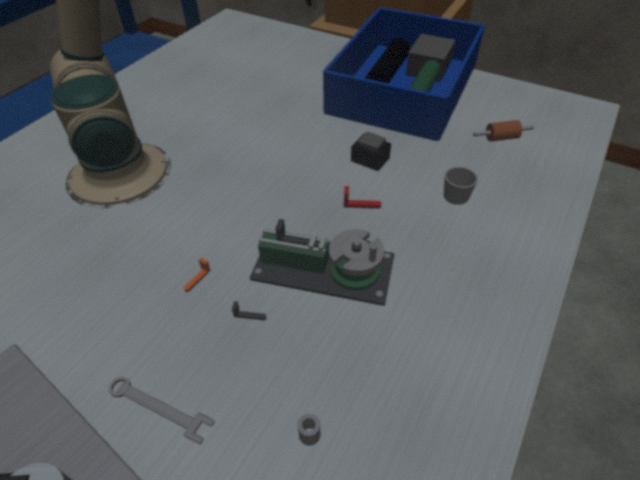

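View pics/top1.png

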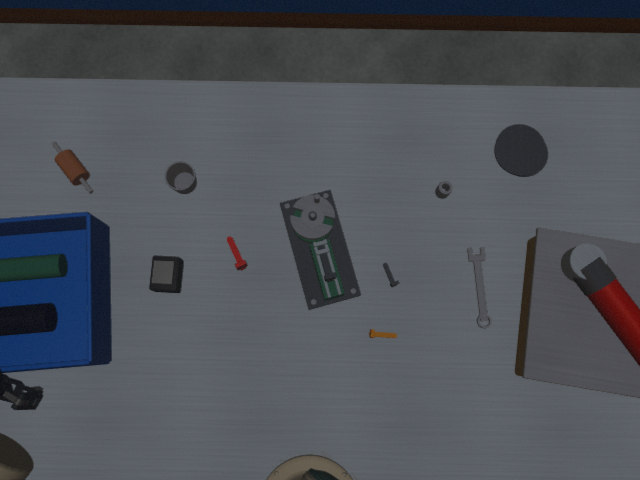

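```bash
python3 - <<'E'
from h import *
z=np.load('/tmp/top.npz'); im=z['im'][170:320,240:400]; save('topc.png',cv2.resize(im,None,fx=4,fy=4,interpolation=cv2.INTER_CUBIC)[:600])
z=np.load('/tmp/scene.npz'); im=z['im'][190:340,220:420]; save('scenec.png',cv2.resize(im,None,fx=4,fy=4,interpolation=cv2.INTER_CUBIC)[:600])
E
```

```text
(no output)
```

View pics/topc.png

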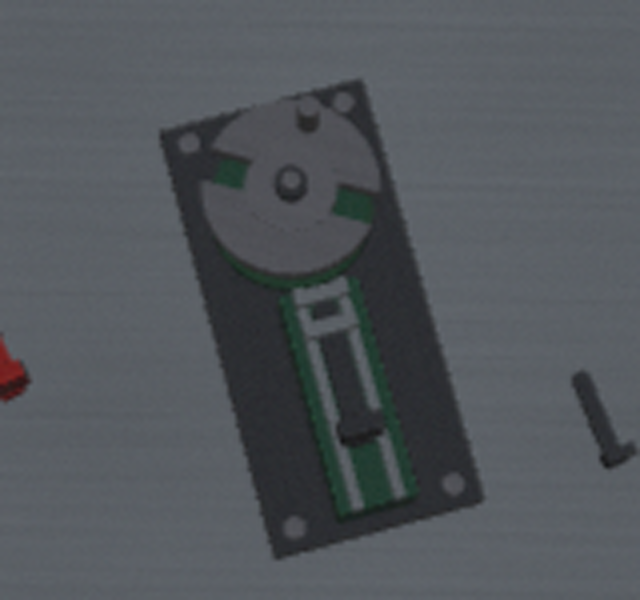

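View pics/scenec.png

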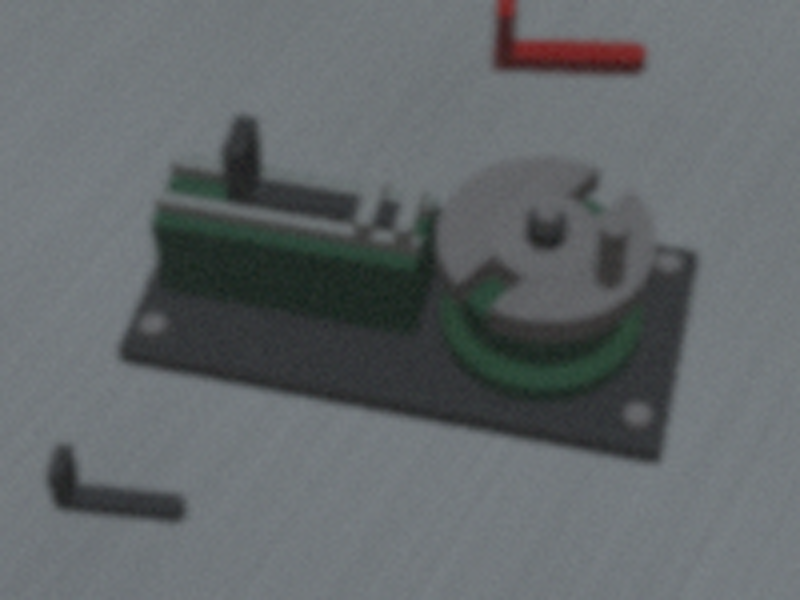

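The bar meant is the dark grey one captive in the guide: top view (327,266), scene view (286,237). Of the others, the red (237,253 in top) and the orange (382,334) are excluded, and the dark grey one lying on the bench (390,275) is smaller. The enlarged crop confirms this. The pin is on the far side of the disc, at crop (308,110). Next I'll fit the stand pose.

```bash
python3 - <<'E'
from h import *
from scipy.optimize import least_squares
pt,ps=camera_params('top'),camera_params('scene')
T=lambda a,b:((a+.5)/4-.5+240,(b+.5)/4-.5+170)
S=lambda a,b:((a+.5)/4-.5+220,(b+.5)/4-.5+190)
obs=[(pt,T(163,131),(.065,.06,.01)),(pt,T(363,80),(.065,-.06,.01)),(pt,T(276,558),(-.185,.06,.01)),(pt,T(483,498),(-.185,-.06,.01)),
(pt,T(292,177),(0,0,.083)),
(ps,S(122,357),(-.185,-.06,.01)),(ps,S(660,460),(.065,-.06,.01)),(ps,S(697,257),(.065,.06,.01)),(ps,S(547,212),(0,0,.083))]
def W(q,X):
    c,s=np.cos(q[2]),np.sin(q[2]); X=np.atleast_2d(X); return np.c_[q[0]+c*X[:,0]-s*X[:,1],q[1]+s*X[:,0]+c*X[:,1],X[:,2]]
def f(q): return np.concatenate([proj(p,W(q,X))[0]-o for p,o,X in obs])
r=least_squares(f,[.6,0,.24],loss='soft_l1'); q=r.x; print(q,np.degrees(q[2])); print(f(q).reshape(-1,2).round(1))
np.save('stand.npy',q)
# pin: top & scene tops
g=lambda v:np.concatenate([proj(pt,W(q,[.036*np.sin(v[0]),-.036*np.cos(v[0]),.105]))[0]-T(308,105),proj(ps,W(q,[.036*np.sin(v[0]),-.036*np.cos(v[0]),.105]))[0]-S(612,234)])
r=least_squares(g,[1.1]);print('q',r.x,r.fun)
g=lambda v:np.concatenate([proj(pt,W(q,[v[0],0,.102]))[0]-T(360,418),proj(ps,W(q,[v[0],0,.102]))[0]-S(243,122)])
r=least_squares(g,[-.13]);print('tab',r.x,r.fun)
# depth check
for n,p in(('top',pt),('scene',ps)):
    d=np.load(f'/tmp/{n}.npz')['d']; X=cloud(p,d)
    c,s=np.cos(q[2]),np.sin(q[2]); D=X-[q[0],q[1],0]; L=np.stack([c*D[...,0]+s*D[...,1],-s*D[...,0]+c*D[...,1],X[...,2]],-1)
    rr=np.hypot(L[...,0],L[...,1])
    m=(abs(L[...,2]-.070)<.008)&(rr<.06)&(L[...,0]>-.05); print(n,'disc',L[m].mean(0),L[m].min(0),L[m].max(0))
    m=(L[...,2]>.088)&(L[...,2]<.12)&(rr<.05)&(rr>.02); print('pin',m.sum(),L[m].mean(0) if m.any() else 0)
    m=(L[...,2]>.085)&(L[...,2]<.12)&(L[...,0]<-.09)&(L[...,0]>-.19)&(abs(L[...,1])<.03); print('tab',m.sum(),L[m].mean(0) if m.any() else 0)
E
```

```text
[0.60338481 0.00100024 0.28307801] 16.21917537622903
[[-0.7 -0.4]
 [ 0.5 -1. ]
 [ 0.  -0.1]
 [ 1.1  0.4]
 [ 0.3  0.5]
 [-1.5 -1.3]
 [ 0.3 -0.7]
 [ 0.8 -1. ]
 [ 0.1  1.7]]
q [1.0177591] [ 1.21649861  0.02634749  0.41503448 -1.22360148]
tab [-0.13599463] [ 0.80243642  0.28165938 -0.18431442  3.60579828]
top disc [-0.0020929   0.0020294   0.07049526] [-0.04811555 -0.04663911  0.0622686 ] [0.04786071 0.04886256 0.07762856]
pin 33 [ 0.02954642 -0.01654205  0.10238563]
tab 71 [-0.13823339  0.00148793  0.10063414]
scene disc [-0.0008402  -0.00352162  0.06991714] [-0.0473062  -0.04832922  0.06201126] [0.04796501 0.04919035 0.0779875 ]
pin 77 [ 0.03149392 -0.01960394  0.09976183]
tab 123 [-0.13557827 -0.0027279   0.09711219]
```

Stand axis is at (0.603, 0.001) with yaw 16.2°. The disc is at about 1.03 rad, so I'll turn it clockwise to 0. The tab is at x ≈ -0.137. Now I'll travel with the gripper shut while turning the tool.

{"method": "carry_out", "body": {"steps": [[-0.05,-0.022,0,0,0,10,0],[-0.1,-0.044,0,0,0,20,0],[-0.15,-0.066,0,0,0,30,0],[-0.2,-0.088,0,0,0,40,0],[-0.25,-0.11,0,0,0,50,0]]}}

```text
clock: 1.23
ee_pos: [0.4335, 0.3014, 0.2566]
tcp_rot: [0.0, 0.623, 0.782, 0.0]
wrist_force: [-0.3, -0.4, 0.1]
gripper_width: -0.002
```

```bash
cat > go.py <<'E'
from h import *
import sys
from scipy.spatial.transform import Rotation as Ro
q=np.load('stand.npy')
def st():
    s=sensors.read_state(); w=s['tcp_rot']; R=Ro.from_quat([w[1],w[2],w[3],w[0]]).as_matrix()
    return s,R
def report(tx=None,ty=None,tz=None,az=None):
    s,R=st(); e=np.array(s['ee_pos']); a=np.degrees(np.arctan2(R[1,0],R[0,0]))
    print('t',round(s['clock'],2),'pos',e.round(4),'az',a.round(1),'tilt',R[:,2].round(3),'F',np.round(s['wrist_force'],1),'gw',s['gripper_width'],'j',np.round(s['joints'],2))
    if tx is not None:
        print('tool shift',(R.T@(np.array([tx,ty,tz])-e)).round(4),'turn about tool z',round(-(az-a),1))
if __name__=='__main__': report(*map(float,sys.argv[1:]))
E
python3 go.py .6656 .0169 .2 46
```

```text
t 1.23 pos [0.4335 0.3014 0.2566] az 102.9 tilt [ 0.001  0.001 -1.   ] F [-0.3 -0.4  0.1] gw -0.002273961400115519 j [0.48 0.2  1.6  0.   1.33 0.25]
tool shift [-0.3293  0.1624  0.0566] turn about tool z 56.9
```

{"method": "carry_out", "body": {"steps": [[-0.05,0.025,0,0,0,10,0],[-0.1,0.05,0,0,0,20,0],[-0.15,0.075,0,0,0,30,0],[-0.2,0.1,0,0,0,40,0],[-0.25,0.125,0,0,0,50,0]]}}

```text
clock: 1.85
ee_pos: [0.6126, 0.0865, 0.2564]
tcp_rot: [-0.0, 0.895, 0.445, 0.0]
wrist_force: [0.6, 0.5, -0.1]
gripper_width: 0.0
```

```bash
python3 go.py .6656 .0169 .16 46
```

```text
t 1.85 pos [0.6126 0.0865 0.2564] az 52.9 tilt [ 0.  0. -1.] F [ 0.6  0.5 -0.1] gw 0.00013448080773179483 j [0.03 0.34 1.41 0.   1.39 0.68]
tool shift [-0.0237  0.0843  0.0964] turn about tool z 6.9
```

{"method": "carry_out", "body": {"steps": [[-0.01,0.042,0,0,0,4,0],[-0.024,0.084,0.02,0,0,7,0],[-0.024,0.084,0.06,0,0,7,0],[-0.024,0.084,0.096,0,0,7,0],[-0.024,0.084,0.096,0,0,7,0]]}}

```text
clock: 2.48
ee_pos: [0.6623, 0.0185, 0.157]
tcp_rot: [-0.002, 0.92, 0.393, -0.003]
wrist_force: [-0.4, 0.8, 0.4]
gripper_width: 0.004
```

```bash
python3 go.py .6656 .0169 .113 46; python3 - <<'E'
from h import *
for n in('scene','wrist','top'):
    im,d=camera(n); save(n+'2.png',im)
    if n=='scene': save('s2c.png',cv2.resize(im[150:300,280:480],None,fx=4,fy=4))
    if n=='top': save('t2c.png',cv2.resize(im[160:310,230:430],None,fx=4,fy=4))
E
```

```text
t 2.48 pos [0.6623 0.0185 0.157 ] az 46.2 tilt [-0.007  0.001 -1.   ] F [-0.4  0.8  0.4] gw 0.004252644764342363 j [-0.08  0.47  1.45  0.    1.23  0.69]
tool shift [0.0013 0.0037 0.044 ] turn about tool z 0.2
```

View pics/s2c.png

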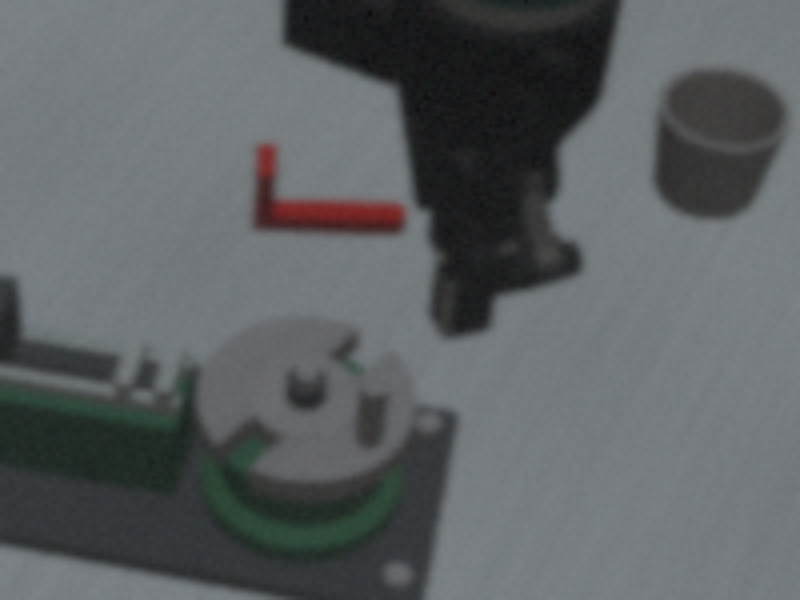

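View pics/wrist2.png

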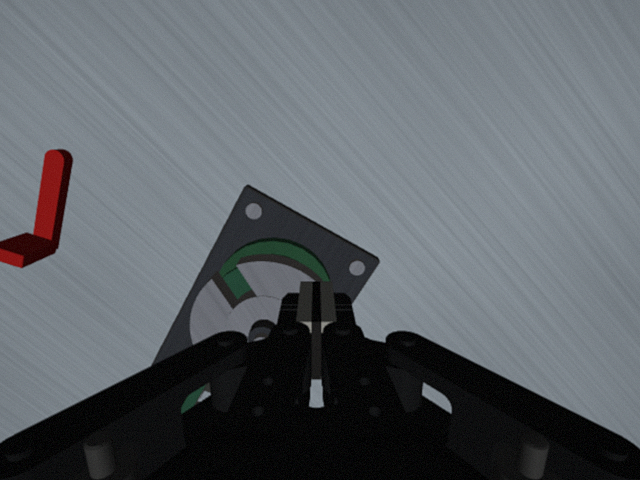

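View pics/t2c.png

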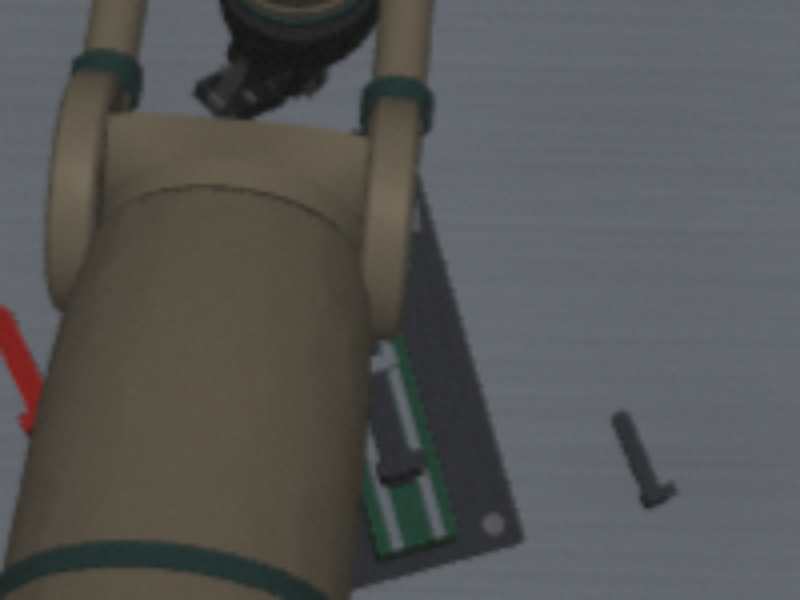

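The shut fingertip (scene crop 462,330) is beyond the pin (372,415), on its counter-clockwise side. I'll descend there.

{"method": "carry_out", "body": {"steps": [[0,0,0.015,0,0,0,0],[0,0,0.03,0,0,0,0],[0,0,0.046,0,0,0,0],[0,0,0.046,0,0,0,0],[0,0,0.046,0,0,0,0]]}}

```text
clock: 3.25
ee_pos: [0.6647, 0.0186, 0.1142]
tcp_rot: [-0.0, 0.92, 0.393, 0.0]
wrist_force: [-0.6, -0.4, 1.0]
gripper_width: -0.004
```

```bash
python3 go.py .6274 -.0226 .113 46
```

```text
t 3.25 pos [0.6647 0.0186 0.1142] az 46.3 tilt [ 0.  0. -1.] F [-0.6 -0.4  1. ] gw -0.004072315562537075 j [-0.08  0.51  1.5   0.    1.13  0.69]
tool shift [-0.0555  0.0016  0.0012] turn about tool z 0.3
```

{"method": "carry_out", "body": {"steps": [[-0.008,0.001,0,0,0,0,0],[-0.015,0.001,0,0,0,0,0],[-0.02,0.001,0,0,0,0,0],[-0.025,0.001,0,0,0,0,0],[-0.03,0.001,0,0,0,0,0]]}}

```text
clock: 3.88
ee_pos: [0.6482, -0.0038, 0.1153]
tcp_rot: [0.002, 0.92, 0.393, 0.004]
wrist_force: [7.8, 2.3, -2.4]
gripper_width: 0.0
```

{"method": "carry_out", "body": {"steps": [[-0.004,0,0,0,0,0,0],[-0.008,0,0,0,0,0,0],[-0.012,0,0,0,0,0,0],[-0.016,0,0,0,0,0,0],[-0.016,0,0,0,0,0,0]]}}

```text
clock: 4.5
ee_pos: [0.6347, -0.0157, 0.1151]
tcp_rot: [0.001, 0.92, 0.393, 0.002]
wrist_force: [3.9, 0.6, 0.5]
gripper_width: -0.002
```

```bash
cat > look.py <<'E'
from go import *
n0=sys.argv[1]
report(.6274,-.0226,.113,46)
for n in('scene','top'):
    p=camera_params(n); im,d=camera(n); c=proj(p,[q[0]-.03,q[1],.07])[0].astype(int)
    u0,v0=c[0]-80,c[1]-60
    save(f'{n}_{n0}.png',cv2.resize(im[v0:v0+120,u0:u0+160],None,fx=5,fy=5,interpolation=cv2.INTER_CUBIC))
    X=cloud(p,d);c,s=np.cos(q[2]),np.sin(q[2]); D=X-[q[0],q[1],0]; L=np.stack([c*D[...,0]+s*D[...,1],-s*D[...,0]+c*D[...,1],X[...,2]],-1)
    rr=np.hypot(L[...,0],L[...,1])
    # slot mask: within annulus 28..44, z below .064
    ring=(rr>.029)&(rr<.044)
    m=ring&(L[...,2]<.063)&(L[...,2]>.04)
    a=np.degrees(np.arctan2(L[...,1],L[...,0]))[m]
    h,_=np.histogram(a,36,(-180,180)); print(n,'slot px by az',[(int(-175+10*i),int(k)) for i,k in enumerate(h) if k])
    m=(L[...,2]>.085)&(L[...,2]<.105)&(L[...,0]<-.08)&(L[...,0]>-.16)&(abs(L[...,1])<.02); print('tabish',m.sum(),L[m].mean(0) if m.any() else 0)
E
python3 look.py a
```

```text
t 4.5 pos [ 0.6347 -0.0157  0.1151] az 46.2 tilt [ 0.004 -0.    -1.   ] F [3.9 0.6 0.5] gw -0.00196013212597591 j [-0.13  0.46  1.58  0.    1.1   0.63]
tool shift [-0.01   -0.0005  0.002 ] turn about tool z 0.2
scene slot px by az [(-175, 20), (-125, 1), (-115, 1), (-105, 4), (-95, 5), (-85, 4), (-75, 3), (-65, 4), (-55, 2), (-45, 1), (25, 2), (35, 2), (175, 23)]
tabish 123 [-0.13558367 -0.00271563  0.09728015]
top slot px by az []
tabish 0 0
```

View pics/scene_a.png

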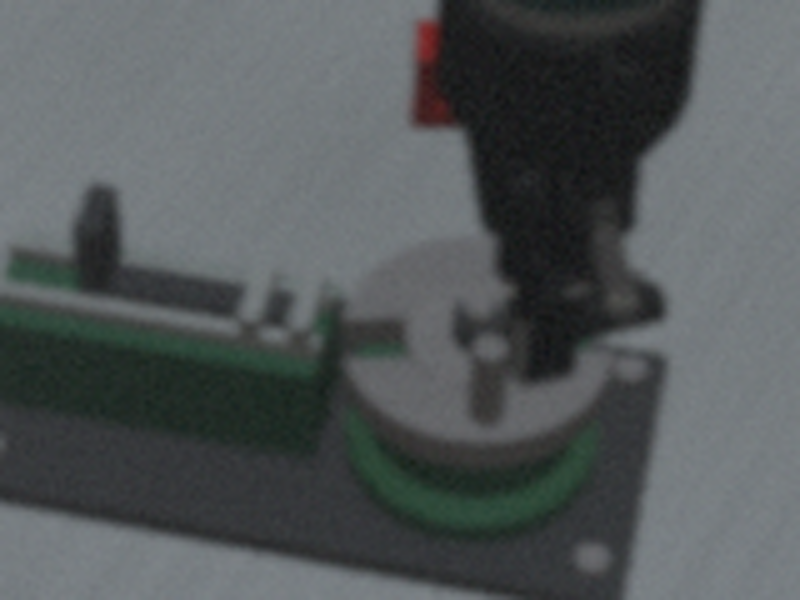

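```bash
cat > ov.py <<'E'
from go import *
# overlay predicted slot outlines for several angles
n0=sys.argv[1]; angs=[float(a) for a in sys.argv[2:]]
p=camera_params('scene'); im,d=camera('scene')
def W(X):
    c,s=np.cos(q[2]),np.sin(q[2]); X=np.atleast_2d(X); return np.c_[q[0]+c*X[:,0]-s*X[:,1],q[1]+s*X[:,0]+c*X[:,1],X[:,2]]
c0=proj(p,W([-.02,0,.075]))[0].astype(int); u0,v0=c0[0]-50,c0[1]-37; k=8
big=cv2.resize(im[v0:v0+75,u0:u0+100],None,fx=k,fy=k,interpolation=cv2.INTER_CUBIC)
big=cv2.convertScaleAbs(big,alpha=1.6)
raw=big.copy()
cols=[(255,0,0),(255,255,0),(0,255,255)]
P=lambda X:((proj(p,W(X))-[u0,v0]+.5)*k-.5).astype(np.int32)
for a,cl in zip(angs,cols):
    r=lambda X:np.c_[np.cos(a)*X[:,0]-np.sin(a)*X[:,1],np.sin(a)*X[:,0]+np.cos(a)*X[:,1],X[:,2]]
    cv2.polylines(big,[P(r(np.array([[-.047,.009,.07],[-.025,.009,.07],[-.025,-.009,.07],[-.047,-.009,.07]])))],False,cl,1)
    t=np.linspace(0,2*np.pi,25); cv2.polylines(big,[P(r(np.c_[.006*np.cos(t),-.036+.006*np.sin(t),0*t+.105]))],False,cl,1)
t=np.linspace(0,2*np.pi,60); cv2.polylines(big,[P(np.c_[.048*np.cos(t),.048*np.sin(t),0*t+.07])],False,(0,255,0),1)
save(f'ov_{n0}.png',big)
E
python3 ov.py a 0 0.1 -0.1
```

```text
(no output)
```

View pics/ov_a.png

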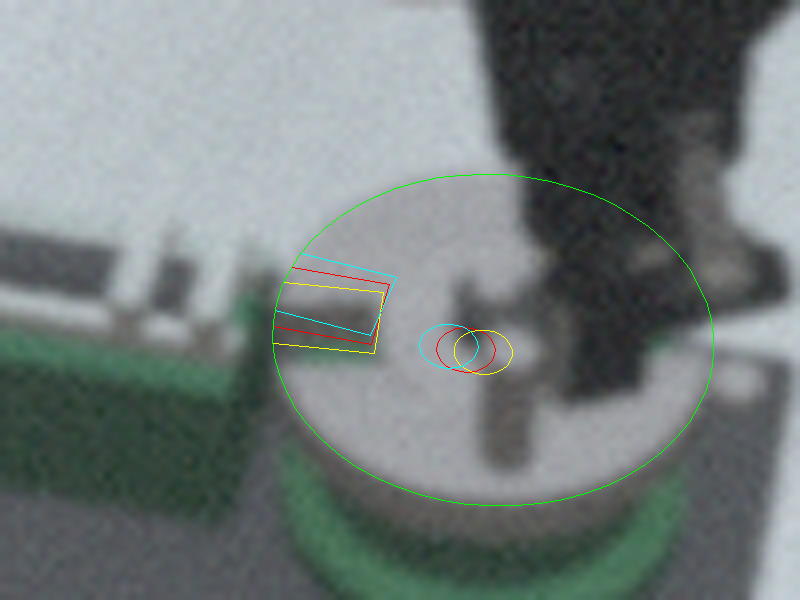

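The disc is at about 0.2 rad: the pin top at (512,350) is right of the 0.1 overlay and the slot is slightly low. I'll push a bit more.

{"method": "carry_out", "body": {"steps": [[-0.003,0,0,0,0,0,0],[-0.005,0,0,0,0,0,0],[-0.006,0,0,0,0,0,0],[-0.006,0,0,0,0,0,0],[-0.006,0,0,0,0,0,0]]}}

```text
clock: 5.28
ee_pos: [0.6286, -0.0193, 0.1141]
tcp_rot: [-0.001, 0.92, 0.393, -0.0]
wrist_force: [1.1, 3.3, 3.1]
gripper_width: 0.001
```

```bash
python3 ov.py b 0 0.1; python3 go.py .6274 -.0226 .113 46
```

```text
t 5.33 pos [ 0.6286 -0.0193  0.1141] az 46.3 tilt [-0.001  0.001 -1.   ] F [1.4 3.7 3. ] gw 0.00014088302684992366 j [-0.14  0.46  1.59  0.    1.09  0.62]
tool shift [-0.0033  0.0014  0.0011] turn about tool z 0.3
```

View pics/ov_b.png

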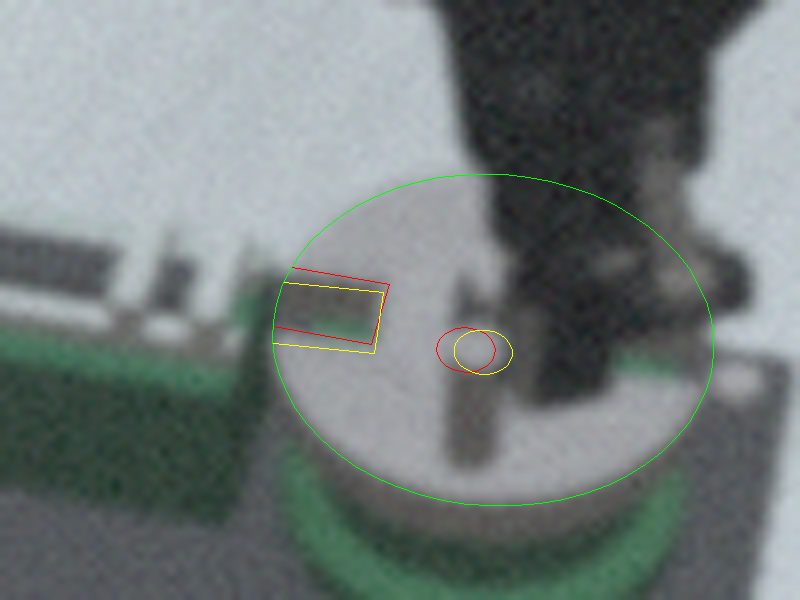

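{"method": "carry_out", "body": {"steps": [[-0.001,0,0,0,0,0,0],[-0.0015,0,0,0,0,0,0],[-0.0015,0,0,0,0,0,0],[-0.0015,0,0,0,0,0,0],[-0.0015,0,0,0,0,0,0]]}}

```text
clock: 5.95
ee_pos: [0.6276, -0.02, 0.1141]
tcp_rot: [-0.001, 0.92, 0.393, -0.0]
wrist_force: [1.2, 4.2, 3.6]
gripper_width: 0.005
```

```bash
cat >> ov.py <<'E'
for y in(-.0085,.0085): cv2.polylines(big,[P(np.array([[-.17,y,.065],[-.054,y,.065]]))],False,(255,0,255),1)
for y in(-.022,.022): cv2.polylines(big,[P(np.array([[-.17,y,.065],[-.054,y,.065]]))],False,(255,128,0),1)
for y in(-.007,.007): cv2.polylines(big,[P(np.array([[-.17,y,.068],[-.056,y,.068]]))],False,(0,0,255),1)
for x in(-.057,-.065,-.075,-.083): cv2.polylines(big,[P(np.array([[x,-.0145,.074],[x,.0145,.074]]))],False,(0,0,0),1)
save(f'ov_{n0}.png',big)
save(f'raw_{n0}.png',raw)
E
python3 ov.py c 0 ; python3 go.py
```

```text
t 6.0 pos [ 0.6276 -0.02    0.1141] az 46.2 tilt [-0.001  0.002 -1.   ] F [2.  4.7 2.3] gw -0.0010718465779851571 j [-0.14  0.46  1.59  0.    1.09  0.62]
```

View pics/ov_c.png

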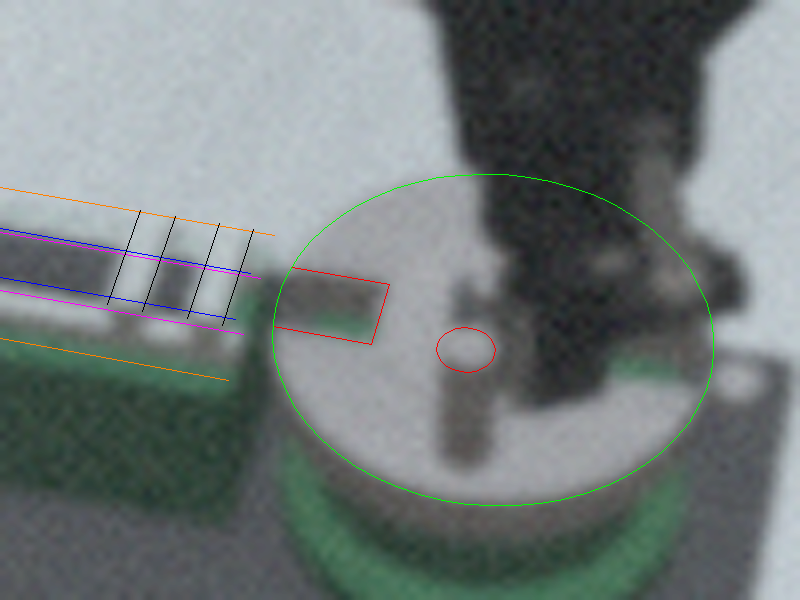

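View pics/raw_c.png

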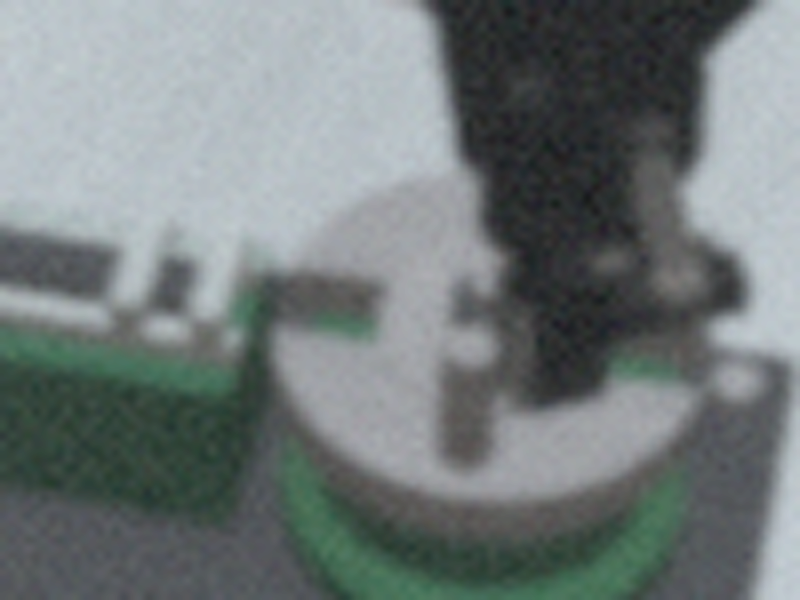

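The slot now sits in line with the guide (rows 275–330, parallel to the bar). I'll back off and lift.

{"method": "carry_out", "body": {"steps": [[0.01,0,0,0,0,0,0],[0.025,0,0,0,0,0,0],[0.025,0,-0.02,0,0,0,0],[0.025,0,-0.06,0,0,0,0],[0.025,0,-0.08,0,0,0,0]]}}

```text
clock: 6.62
ee_pos: [0.6467, -0.0026, 0.196]
tcp_rot: [0.001, 0.92, 0.393, 0.001]
wrist_force: [0.3, -0.7, -0.4]
gripper_width: -0.005
```

```bash
python3 go.py .440 -.0465 .19 16.2
```

```text
t 6.62 pos [ 0.6467 -0.0026  0.196 ] az 46.3 tilt [ 0.002 -0.001 -1.   ] F [ 0.3 -0.7 -0.4] gw -0.00466820087931171 j [-0.11  0.42  1.44 -0.    1.28  0.65]
tool shift [-0.1746 -0.1191  0.0056] turn about tool z 30.1
```

{"method": "carry_out", "body": {"steps": [[-0.044,-0.03,0,0,0,8,0],[-0.088,-0.06,0,0,0,16,0],[-0.132,-0.09,0,0,0,24,0],[-0.175,-0.119,0,0,0,30,0],[-0.175,-0.119,0,0,0,30,0]]}}

```text
clock: 7.25
ee_pos: [0.4346, -0.0467, 0.1939]
tcp_rot: [-0.0, 0.99, 0.141, -0.002]
wrist_force: [0.6, -0.1, 0.2]
gripper_width: 0.0
```

```bash
python3 go.py .440 -.0465 .105 16.2; python3 ov.py d 0; python3 - <<'E'
from h import *
im,d=camera('scene'); save('s5.png',cv2.resize(im[160:310,210:410],None,fx=4,fy=4))
E
```

```text
t 7.25 pos [ 0.4346 -0.0467  0.1939] az 16.2 tilt [-0.004 -0.    -1.   ] F [ 0.6 -0.1  0.2] gw 0.00031585847318389254 j [-0.27  0.12  1.88 -0.    1.15  1.02]
tool shift [0.0055 0.0014 0.0889] turn about tool z -0.0
```

View pics/raw_d.png

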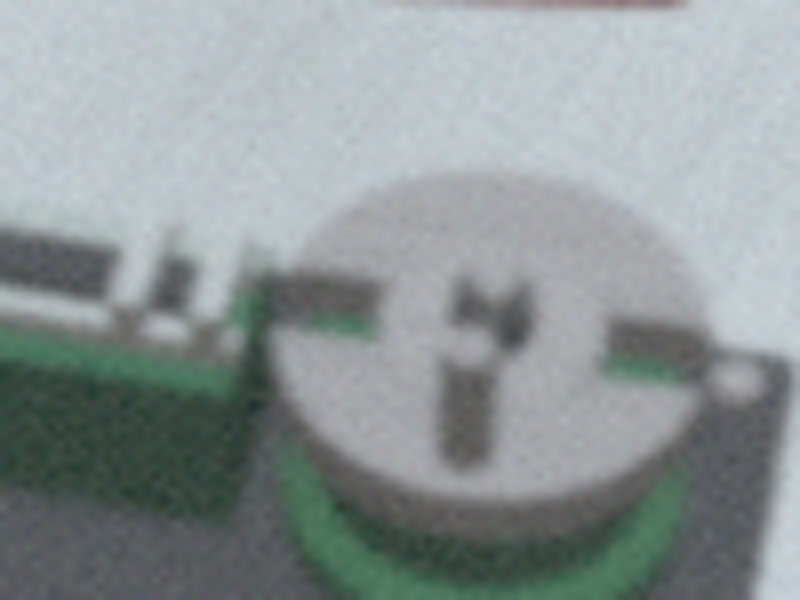

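View pics/s5.png

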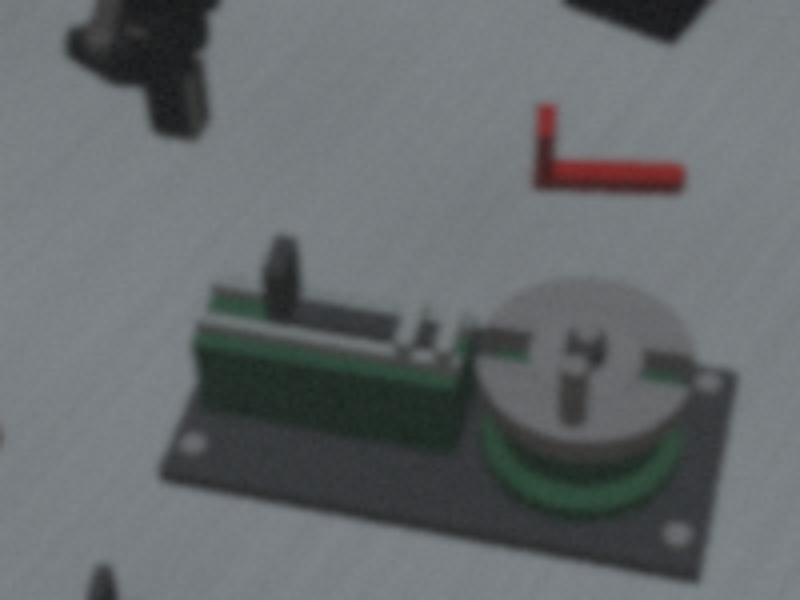

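```bash
cat > ang.py <<'E'
from go import *
from scipy.optimize import minimize
def ang(cam='scene',slots=(1,-1)):
    p=camera_params(cam); ims=[cv2.cvtColor(camera(cam)[0],cv2.COLOR_RGB2GRAY).astype(float) for _ in range(4)]; im=np.mean(ims,0)
    c,s=np.cos(q[2]),np.sin(q[2])
    W=lambda X:np.c_[q[0]+c*X[:,0]-s*X[:,1],q[1]+s*X[:,0]+c*X[:,1],X[:,2]]
    g=np.stack(np.meshgrid(np.linspace(-.056,.056,113),np.linspace(-.056,.056,113)),-1).reshape(-1,2)
    def samp(du,dv):
        uv=proj(p,W(np.c_[g,0*g[:,0]+.07]))+[du,dv]
        return cv2.remap(im.astype(np.float32),uv[:,0].astype(np.float32).reshape(113,113),uv[:,1].astype(np.float32).reshape(113,113),cv2.INTER_LINEAR)
    # shift by disc edge unknown: search du,dv, q jointly with soft mask
    best=[]
    for du in np.arange(-2,2.1,.5):
        for dv in np.arange(-2,2.1,.5):
            I=samp(du,dv).ravel(); x,y=g.T; r=np.hypot(x,y)
            for a in np.arange(-.2,.21,.02):
                xs=np.cos(a)*x+np.sin(a)*y; ys=-np.sin(a)*x+np.cos(a)*y
                use=(r>.018)&(r<.047)&(abs(ys)<.02)   # near slots; excludes pin
                M=(1/(1+np.exp((abs(ys)-.009)/.0008)))*(1/(1+np.exp(-(abs(xs)-.025)/.0008)))
                best.append((np.corrcoef(I[use],M[use])[0,1],du,dv,a))
    best.sort(); 
    for b in best[:4]: print(np.round(b,3))
    for a in np.arange(-.2,.21,.04): print(round(a,2),round(min(b[0] for b in best if abs(b[3]-a)<1e-6),3),end='; ')
    print()
ang()
E
python3 ang.py
```

```text
[-0.94 -0.5  -1.    0.04]
[-0.937  0.    -1.     0.04 ]
[-0.935 -0.5   -1.     0.02 ]
[-0.935 -0.5   -0.5    0.04 ]
-0.2 -0.383; -0.16 -0.505; -0.12 -0.633; -0.08 -0.753; -0.04 -0.854; 0.0 -0.915; 0.04 -0.94; 0.08 -0.911; 0.12 -0.836; 0.16 -0.731; 0.2 -0.612;
```

The disc angle is about 0.035 rad, within the tolerance, and the round nose will centre it. The finger goes down behind the tab.

{"method": "carry_out", "body": {"steps": [[0,0,0.03,0,0,0,0],[0,0,0.06,0,0,0,0],[0,0,0.085,0,0,0,0],[0,0,0.085,0,0,0,0],[0,0,0.085,0,0,0,0]]}}

```text
clock: 8.18
ee_pos: [0.4397, -0.0469, 0.1098]
tcp_rot: [0.0, 0.99, 0.142, 0.001]
wrist_force: [0.7, -0.6, -0.3]
gripper_width: -0.001
```

```bash
python3 go.py .440 -.0465 .105 16.2; python3 - <<'E'
from h import *
im,d=camera('scene'); save('s6.png',cv2.resize(im[160:310,210:410],None,fx=4,fy=4))
E
```

```text
t 8.18 pos [ 0.4397 -0.0469  0.1098] az 16.3 tilt [ 0.001 -0.    -1.   ] F [ 0.7 -0.6 -0.3] gw -0.0014144670927564316 j [-0.26  0.22  2.    0.    0.92  1.02]
tool shift [ 0.0004 -0.0003  0.0048] turn about tool z 0.1
```

View pics/s6.png

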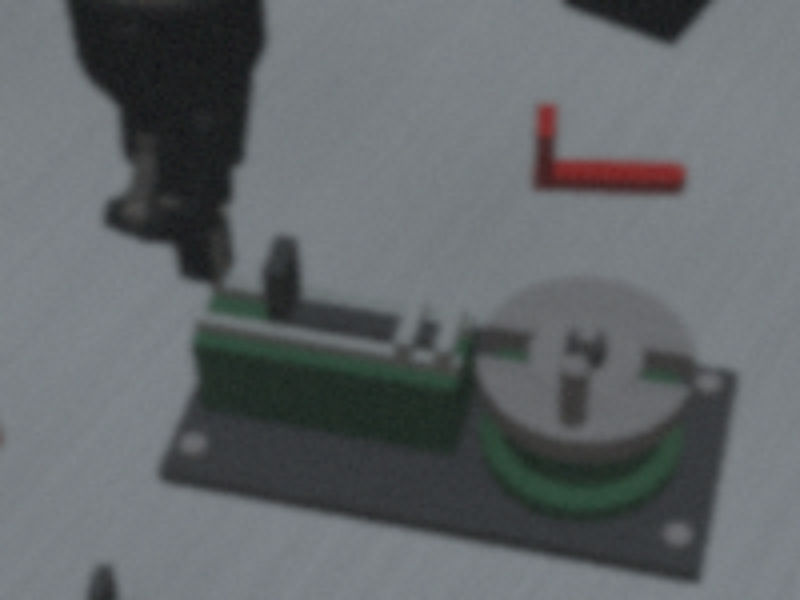

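{"method": "carry_out", "body": {"steps": [[0.005,0,0.003,0,0,0,0],[0.01,0,0.003,0,0,0,0],[0.015,0,0.003,0,0,0,0],[0.02,0,0.003,0,0,0,0],[0.025,0,0.003,0,0,0,0]]}}

```text
clock: 8.85
ee_pos: [0.4618, -0.0397, 0.1062]
tcp_rot: [-0.0, 0.99, 0.142, -0.001]
wrist_force: [-2.5, -0.2, 1.9]
gripper_width: -0.003
```

{"method": "carry_out", "body": {"steps": [[0.003,0,0,0,0,0,0],[0.006,0,0,0,0,0,0],[0.009,0,0,0,0,0,0],[0.012,0,0,0,0,0,0],[0.012,0,0,0,0,0,0]]}}

```text
clock: 9.48
ee_pos: [0.4749, -0.0364, 0.1063]
tcp_rot: [0.0, 0.99, 0.141, 0.001]
wrist_force: [-0.2, -0.1, -0.2]
gripper_width: -0.002
```

```bash
python3 go.py .440 -.0465 .105 16.2; python3 - <<'E'
from h import *
im,d=camera('scene'); save('s7.png',cv2.resize(im[160:310,210:410],None,fx=4,fy=4))
E
```

```text
t 9.47 pos [ 0.4749 -0.0364  0.1063] az 16.2 tilt [ 0.002  0.    -1.   ] F [-0.2 -0.1 -0.2] gw -0.0015988664586331627 j [-0.22  0.27  1.94  0.    0.94  1.06]
tool shift [-0.0364 -0.0001  0.0013] turn about tool z 0.0
```

View pics/s7.png

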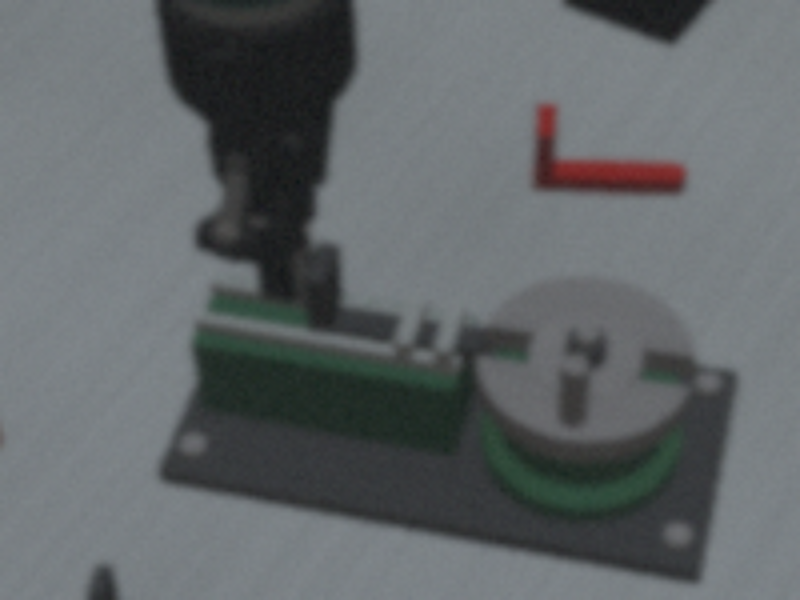

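The tab has moved about 20 mm and the nose has entered the slot with little force. I'll carry on.

{"method": "carry_out", "body": {"steps": [[0.003,0,0,0,0,0,0],[0.006,0,0,0,0,0,0],[0.009,0,0,0,0,0,0],[0.011,0,0,0,0,0,0],[0.012,0,0,0,0,0,0]]}}

```text
clock: 10.15
ee_pos: [0.4856, -0.0331, 0.1063]
tcp_rot: [-0.0, 0.99, 0.141, -0.0]
wrist_force: [-2.9, -1.1, 3.2]
gripper_width: 0.001
```

{"method": "carry_out", "body": {"steps": [[0.001,0,0,0,0,0,0],[0.001,0,0,0,0,0,0],[0.002,0,0,0,0,0,0],[0.002,0,0,0,0,0,0],[0.002,0,0,0,0,0,0]]}}

```text
clock: 10.78
ee_pos: [0.4877, -0.0325, 0.1063]
tcp_rot: [-0.0, 0.99, 0.141, 0.0]
wrist_force: [-1.4, -0.6, 0.7]
gripper_width: -0.0
```

```bash
python3 go.py .440 -.0465 .105 16.2; python3 - <<'E'
from h import *
im,d=camera('scene'); save('s8.png',cv2.resize(im[160:310,210:410],None,fx=4,fy=4))
E
```

```text
t 10.78 pos [ 0.4877 -0.0325  0.1063] az 16.3 tilt [ 0.001  0.    -1.   ] F [-1.4 -0.6  0.7] gw -0.0003621537960789013 j [-0.21  0.29  1.91  0.    0.95  1.08]
tool shift [-0.0497  0.0001  0.0013] turn about tool z 0.1
```

View pics/s8.png

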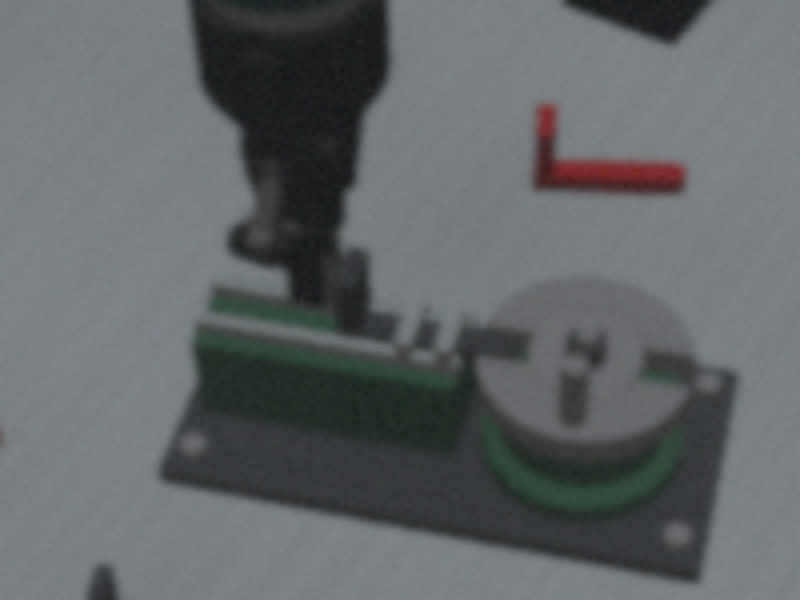

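Nose nearly home and the force is still low. I'll continue in 1 mm steps until the force rises.

{"method": "carry_out", "body": {"steps": [[0.0005,0,0,0,0,0,0],[0.001,0,0,0,0,0,0],[0.0015,0,0,0,0,0,0],[0.002,0,0,0,0,0,0],[0.002,0,0,0,0,0,0]]}}

```text
clock: 11.45
ee_pos: [0.4896, -0.0319, 0.1063]
tcp_rot: [-0.0, 0.99, 0.141, 0.0]
wrist_force: [-1.0, -0.8, 0.7]
gripper_width: 0.001
```

{"method": "carry_out", "body": {"steps": [[0.0005,0,0,0,0,0,0],[0.001,0,0,0,0,0,0],[0.001,0,0,0,0,0,0],[0.001,0,0,0,0,0,0],[0.001,0,0,0,0,0,0]]}}

```text
clock: 12.08
ee_pos: [0.4905, -0.0317, 0.1063]
tcp_rot: [-0.0, 0.99, 0.141, 0.0]
wrist_force: [-1.1, -0.6, 0.2]
gripper_width: -0.002
```

{"method": "carry_out", "body": {"steps": [[0.0005,0,0,0,0,0,0],[0.001,0,0,0,0,0,0],[0.001,0,0,0,0,0,0],[0.001,0,0,0,0,0,0],[0.001,0,0,0,0,0,0]]}}

```text
clock: 12.7
ee_pos: [0.4914, -0.0314, 0.1063]
tcp_rot: [-0.0, 0.99, 0.141, 0.0]
wrist_force: [-2.0, -0.4, -0.5]
gripper_width: 0.005
```

{"method": "carry_out", "body": {"steps": [[0.0005,0,0,0,0,0,0],[0.001,0,0,0,0,0,0],[0.001,0,0,0,0,0,0],[0.001,0,0,0,0,0,0],[0.001,0,0,0,0,0,0]]}}

```text
clock: 13.32
ee_pos: [0.4924, -0.0311, 0.1063]
tcp_rot: [-0.0, 0.99, 0.141, 0.0]
wrist_force: [-1.9, -0.2, 0.4]
gripper_width: -0.003
```

{"method": "carry_out", "body": {"steps": [[0.0005,0,0,0,0,0,0],[0.001,0,0,0,0,0,0],[0.001,0,0,0,0,0,0],[0.001,0,0,0,0,0,0],[0.001,0,0,0,0,0,0]]}}

```text
clock: 13.95
ee_pos: [0.4934, -0.0308, 0.1063]
tcp_rot: [-0.0, 0.99, 0.141, 0.0]
wrist_force: [-2.2, -0.4, 0.4]
gripper_width: 0.005
```

```bash
python3 go.py; python3 ov.py e 0
```

```text
t 13.95 pos [ 0.4934 -0.0308  0.1063] az 16.3 tilt [ 0.  0. -1.] F [-2.2 -0.4  0.4] gw 0.004739878183870101 j [-0.2   0.29  1.9   0.    0.95  1.08]
```

View pics/raw_e.png

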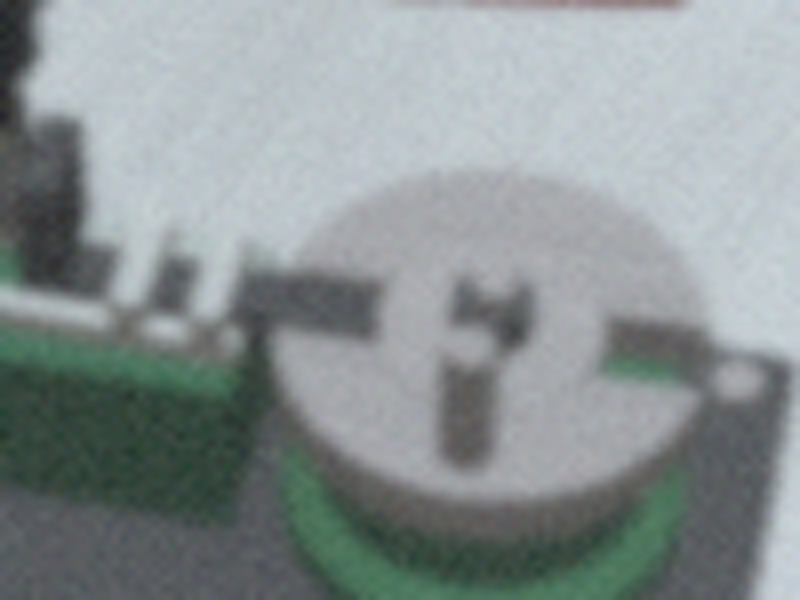

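{"method": "carry_out", "body": {"steps": [[0.0005,0,0,0,0,0,0],[0.001,0,0,0,0,0,0],[0.001,0,0,0,0,0,0],[0.001,0,0,0,0,0,0],[0.001,0,0,0,0,0,0]]}}

```text
clock: 14.62
ee_pos: [0.4935, -0.0307, 0.1063]
tcp_rot: [0.0, 0.99, 0.141, -0.001]
wrist_force: [-5.3, -2.0, 3.5]
gripper_width: 0.001
```

{"method": "carry_out", "body": {"steps": [[0.0005,0,0,0,0,0,0],[0.001,0,0,0,0,0,0],[0.001,0,0,0,0,0,0],[0.001,0,0,0,0,0,0],[0.001,0,0,0,0,0,0]]}}

```text
clock: 15.25
ee_pos: [0.4936, -0.0306, 0.1063]
tcp_rot: [0.0, 0.99, 0.142, -0.002]
wrist_force: [-5.9, -2.7, 5.4]
gripper_width: -0.002
```

The TCP has stopped advancing and the force is rising, so the nose is on the slot bottom. One more firm nudge to confirm, then I'll back off.

{"method": "carry_out", "body": {"steps": [[0.001,0,0,0,0,0,0],[0.002,0,0,0,0,0,0],[0.002,0,0,0,0,0,0],[0.002,0,0,0,0,0,0],[0.002,0,0,0,0,0,0]]}}

```text
clock: 15.88
ee_pos: [0.4937, -0.0304, 0.1062]
tcp_rot: [0.0, 0.99, 0.142, -0.004]
wrist_force: [-10.1, -4.9, 9.3]
gripper_width: -0.003
```

{"method": "carry_out", "body": {"steps": [[-0.004,0,0,0,0,0,0],[-0.01,0,0,0,0,0,0],[-0.022,0,0,0,0,0,0],[-0.03,0,-0.01,0,0,0,0],[-0.03,0,-0.06,0,0,0,0]]}}

```text
clock: 16.5
ee_pos: [0.4653, -0.0378, 0.165]
tcp_rot: [-0.001, 0.99, 0.141, -0.003]
wrist_force: [0.1, -0.2, -0.4]
gripper_width: 0.003
```

{"method": "carry_out", "body": {"steps": [[0,0,-0.05,0,0,0,0],[-0.05,0,-0.08,0,0,0,0],[-0.1,0,-0.08,0,0,0,0],[-0.12,0,-0.08,0,0,0,0],[-0.12,0,-0.08,0,0,0,0]]}}

```text
clock: 17.12
ee_pos: [0.3525, -0.0719, 0.2467]
tcp_rot: [0.0, 0.99, 0.14, 0.001]
wrist_force: [0.7, -0.8, -0.2]
gripper_width: -0.002
```

```bash
python3 go.py; python3 ov.py f 0; python3 look.py f; python3 ang.py
```

```text
t 17.12 pos [ 0.3525 -0.0719  0.2467] az 16.1 tilt [ 0.002 -0.    -1.   ] F [ 0.7 -0.8 -0.2] gw -0.0021136488663668785 j [-0.4  -0.05  1.92  0.    1.28  0.89]
t 17.18 pos [ 0.3537 -0.0719  0.2467] az 16.2 tilt [ 0.002 -0.    -1.   ] F [ 0.2 -0.  -0.1] gw 0.00016290112789614682 j [-0.39 -0.05  1.92  0.    1.28  0.89]
tool shift [0.2762 0.0288 0.1344] turn about tool z -29.8
scene slot px by az [(-105, 4), (-95, 3), (-85, 4), (-75, 2), (-65, 4), (-55, 3), (-45, 3), (15, 30), (25, 12)]
tabish 117 [-0.09760684 -0.00299715  0.09767634]
top slot px by az [(-165, 8), (-15, 2), (-5, 15), (5, 18), (15, 11), (165, 1)]
tabish 69 [-0.10011955  0.00157951  0.099166  ]
[-0.941  0.    -0.5    0.04 ]
[-0.94 -0.5  -0.5   0.04]
[-0.939 -0.5   -1.     0.04 ]
[-0.937  0.    -1.     0.04 ]
-0.2 -0.368; -0.16 -0.48; -0.12 -0.612; -0.08 -0.737; -0.04 -0.845; 0.0 -0.912; 0.04 -0.941; 0.08 -0.918; 0.12 -0.85; 0.16 -0.75; 0.2 -0.631;
```

View pics/raw_f.png

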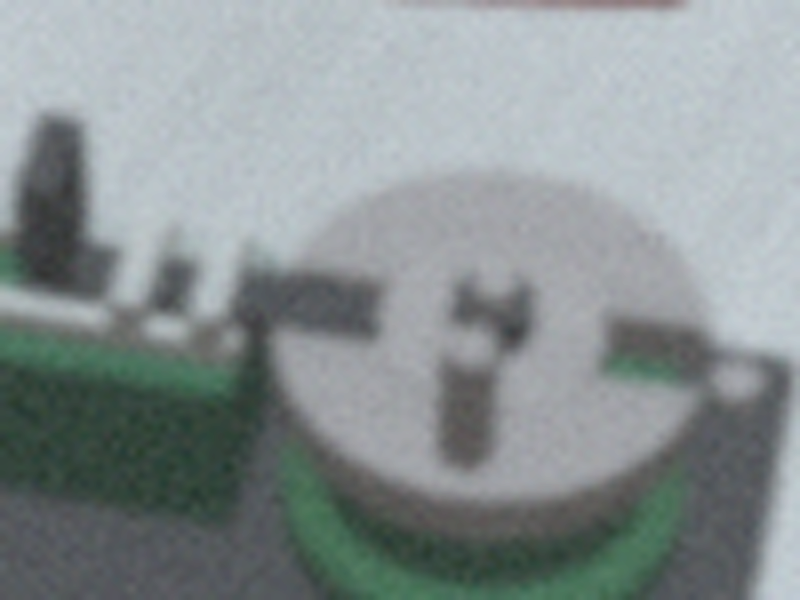

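View pics/top_f.png

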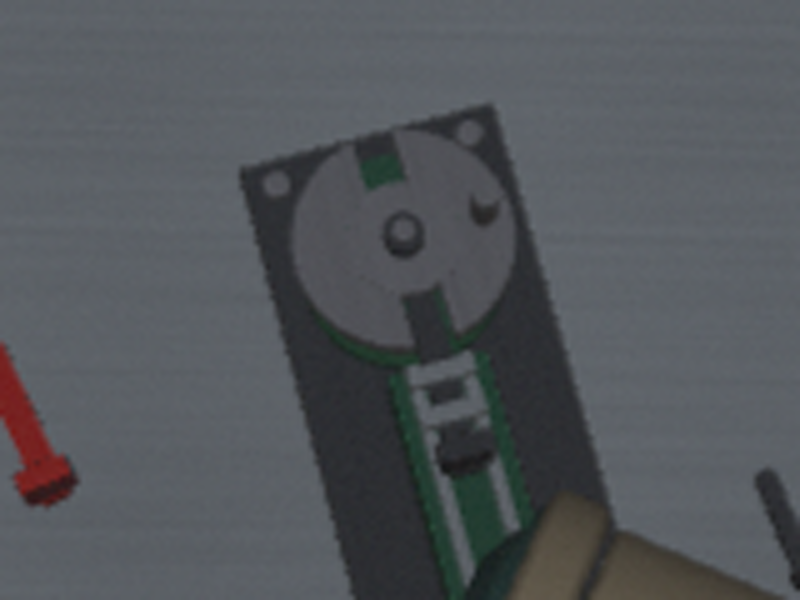

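The bar's nose fills the slot to its bottom (top crop 425,290). The tab measures -0.098 and -0.100 m, against -0.099 when fully home, and the arm is clear. I'm handing in.

```bash
python3 -c "
from h import *
print(workorder.hand_in()); s=sensors.read_state(); print(s['clock'],s['wrist_force'])"
```

```text
the job is handed in; nothing more can be done
None
the job is handed in; nothing more can be done
```

The spindle is locked as far as my checks show; the hand-in reported no verdict. I turned the disc clockwise by its pin from about 1.03 rad into line. I then pushed the bar by its tab until it stopped on the slot bottom, and lifted the arm clear at about 17 s.

**Last checks**
- **Bar:** the tab measured -0.098 m (scene) and -0.100 m (top), where fully home is -0.099 m. During the last push the tool stopped advancing while the wrist force rose to about 15 N.
- **Disc:** it measured about 0.04 rad, inside the 0.13 rad limit.
- **Robot:** the wrist force was near zero after retreating, and the fingers were clear of everything.
- **Bystanders:** I did not measure their positions at the end. The tool stayed well above them, and none of the moves went near them at low height.

**Disagreement:** the two cameras put the tab sideways at -3.0 mm (scene) and +1.6 mm (top) from the guide's centre line. I put that down to calibration, since the guide holds the bar to its centre line.

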